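# Return the orange slide box from a packed rack through the flap of the returns bin

## Task

Tip the orange slide box forwards out of its packed row, by the tab on its top, until it leans on the rack's front rail, and from there take it right out of the rack. Then push it upright, foot first, down through the sprung flap of the returns bin, guiding it in by hand rather than dropping it from above, so that it ends standing inside with the flap snapped shut over it. Leave the other boxes standing in their places and do not disturb the bottle, the jar and the dishes.

Things in the scene. Friction and masses are not known exactly. Their poses are not given: they have to be found in the camera images.
- orange_center (a point): centre (half-way up, tab not counted) of the loose orange slide box, 0.25 kg: 70 mm deep (its x) x 36 mm thick (y) x 115 mm tall (z, up). On the rear (+x) end of its top, centred in y, stands a black pull tab: 6 mm thick (x, flush with the rear face), 22 mm wide (y), 10 mm high. It stands in one of the three inner places of the row
- orange_foot (a point): centre of the underside of the orange box, 57.5 mm below orange_center; same axes as the box
- rack: fixed blue wire rack; five boxes stand on its 4 mm thick floor in a tight row along its y, 37.5 mm apart, centres at rack x = 0, fronts to -x (the robot). Origin: centre of its underside; x to the rear, z up. End plates at y = +-105 mm rise to 62 mm. Rear bars at x = 40 mm rise to 73 mm; higher up the row's rear is open. A low front bar (x = -39, z = 9 mm) stops the feet
- rack_rail (a point): middle of the rack's front rail, a 6 mm bar along y at rack x = -69, z = 48.8 mm; axes of the rack. A box tipped forwards goes over its balance at about 0.55 rad from upright, then falls on to this rail and rests there, leaning about 0.7 rad; short of balance it falls back
- bin: fixed white returns bin with green trim, 170 (x) x 140 (y) x 205 mm high; origin: centre of its underside, z up. The flap closes a mouth in its top, 98 mm long (x) and 62 mm wide (y), centred over a straight well of that section with its floor at z = 18 mm. The box goes in upright, its 70 mm along the bin's x (either way round), its 36 mm along y
- bin_mouth (a point): centre of the bin's mouth at the height of its top, 205 mm above the table; axes of the bin
- flap (a joint): smoked plastic flap in the bin's mouth, hinged along the mouth's +y edge and 58 mm wide, pushed open downwards into the well; 0 = shut (level), 1.45 rad = hanging open. A weak spring (0.3 to 0.7 N at its free edge) shuts it as soon as nothing holds it. Open, it takes up about 10 mm of the mouth's width on the +y side
- white_a_center (a point): white, a slide box like the orange one, 70 x 36 x 115 mm plus its tab, standing in the rack; point at the centre of the box (half-way up), axes as for the orange box
- blue_a_center (a point): blue, a slide box like the orange one, 70 x 36 x 115 mm plus its tab, standing in the rack; point at the centre of the box (half-way up), axes as for the orange box
- blue_b_center (a point): blue, a slide box like the orange one, 70 x 36 x 115 mm plus its tab, standing in the rack; point at the centre of the box (half-way up), axes as for the orange box
- white_b_center (a point): white, a slide box like the orange one, 70 x 36 x 115 mm plus its tab, standing in the rack; point at the centre of the box (half-way up), axes as for the orange box
- reagent: loose glass reagent bottle with a black cap, 56 mm diameter, 120 mm high, bystander; origin at the centre of its underside
- jar: loose amber jar with a black cap, 60 mm diameter, 80 mm high, bystander; origin at the centre of its underside
- dishes: loose clear round culture dish with lid, 92 mm diameter, 30 mm high, bystander; origin at the centre of its underside
Not all that is in view belongs to the job. Of the things shaped like the bin, the white one is meant. Of the things that look like the part that bears orange_center, the smaller one is meant.

How it is judged (in metres and radians):
On the way, in this order (a step that is already met when the one before it is completed fails the run):
1. the orange box is tipped forwards by more than 0.55 rad (as far as the rail) with its foot still in the rack (angle between orange_center's own z axis and vertical above 0.55 rad and x of orange_center in the frame of rack below -0.015 m and height (world z) of orange_foot below 0.055 m and distance of orange_foot from where it was at the start of the episode below 0.06 m), for 0.2 s.
2. the orange box is out of the rack: its foot more than 100 mm from where it stood (distance of orange_foot from where it was at the start of the episode above 0.1 m), for 0.1 s.
3. the robot, touching the box, pushes it foot first into the mouth: foot more than 30 mm below the bin's top, flap open more than 0.7 rad, box within 0.35 rad of upright (z of orange_foot in the frame of bin_mouth below -0.03 m and x of orange_foot in the frame of bin_mouth between -0.049 and 0.049 m and y of orange_foot in the frame of bin_mouth between -0.031 and 0.031 m and value of joint flap above 0.7 rad and angle between orange_center's own z axis and vertical below 0.35 rad and contact force between any of the fingers, the arm and orange above 0.3 N), for 0.1 s.
At the end, for the whole second after the job is handed in: the orange box rests in the bin's well, within 0.5 rad of upright, centre under 100 mm above the bin's underside; flap shut within 0.1 rad; the other boxes within 0.3 rad of upright and 30 mm of their starts; bottle, jar and dishes within 0.2 rad and 30 mm of theirs (x of orange_center in the frame of bin between -0.049 and 0.049 m and y of orange_center in the frame of bin between -0.031 and 0.031 m and z of orange_center in the frame of bin below 0.1 m and angle between orange_center's own z axis and vertical below 0.5 rad and linear speed of orange below 0.02 m/s and value of joint flap below 0.1 rad and angle between each of white_a_center, blue_a_center, blue_b_center, white_b_center's own z axis and vertical below 0.3 rad and distance of each of white_a_center, blue_a_center, blue_b_center, white_b_center, reagent, jar, dishes from where it was at the start of the episode below 0.03 m and angle between each of reagent, jar, dishes's own z axis and vertical below 0.2 rad); the robot touches nothing.
It fails at once if another slide box is tipped by more than 0.45 rad or moved by more than 45 mm (angle between any of white_a_center, blue_a_center, blue_b_center, white_b_center's own z axis and vertical above 0.45 rad or distance of any of white_a_center, blue_a_center, blue_b_center, white_b_center from where it was at the start of the episode above 0.045 m).
It fails at once if the bottle, jar or dishes are moved by more than 30 mm or tipped by more than 0.4 rad (distance of any of reagent, jar, dishes from where it was at the start of the episode above 0.03 m or angle between any of reagent, jar, dishes's own z axis and vertical above 0.4 rad).
It also fails if it takes over 54 s, if anything falls off the work surface, if the arm or the gripper's body presses on something with over 40 N, if the wrist force passes 120 N, or if a joint passes its speed limit or range.

## Robot

A 7-joint arm with a two-finger parallel gripper is mounted at the origin on the work surface. World frame = base frame: x ahead of the robot, y to its left, z up, the work surface at z = 0. Lengths are in m, angles in degrees, forces in N, time in s.
With the tool pointing down it reaches from about 0.35 to 0.775 m from the base axis. Payload 3.1 kg.
Tool frame: the origin (TCP) lies on the centre line of the jaws, within the pads' length; the fingertips stand 17 mm ahead of it and the grasp point (between the pads) lies 2 mm behind it (robot.tip_reach is the distance from the TCP to the fingertips, in m); z points along the fingers, y is the line along which they close (so a half turn about z gives the same grasp; the last joint's range is limited). The gripper opens to 85 mm and grips with 20 to 120 N. Pads are 22 mm wide; open, the fingers measure 114 mm over their backs; the gripper's body (76 mm by 85 mm) begins 54 mm behind the grasp point. The pads swing forward as they close: fully open they stand 13 mm farther back than shut.
Start: joints at [-78.478, 17.813, 0.802, 86.603, -0.252, 75.585, -1.558], TCP at [0.132, 0.534, 0.248] pointing down, gripper open.
Joint ranges: [-154.91, 154.91], [-16.99, 109.72], [-72.82, 74.43], [7.12, 147.25], [-82.49, 262.49], [11.32, 116.49], [-174.64, 174.64]. Speed limits (degrees/s): [159.86, 159.86, 180, 180, 180, 180, 180].

## Interface

Orientations are given as [roll, pitch, yaw] about the fixed x, y, z axes, in that order (R = Rz(yaw) Ry(pitch) Rx(roll)).
In Python, from station import robot, fingers, vision, workorder, recognise gives the robot as it stands. Calls block until the motion is done:
- robot.move_to(position, orientation): joint-space move of the TCP to a pose.
- robot.line_to(position, orientation=None, velocity=0.15, f_stop=None): straight line of the TCP; orientation=None keeps the orientation; velocity is the mean speed in m/s. With f_stop (N) it stops when the force on the tool has changed by that much, and returns True; else False.
- robot.move_j(angles): joint-space move.
- fingers.gripper_to(opening, force=None): opening from 0.0 (shut) to 1.0 (fully open); force is the grip in N (None keeps the last); returns when the fingers have stopped.
- robot.pause(seconds).
- robot.inverse_kinematics(position, orientation): joint angles nearest the present ones, or None.
- vision.grab_frame(name): name is "side" or "top"; returns the picture (384x512x3 uint8, red, green, blue); there is no depth.
- vision.calibration(name): a dict with "mtx" (3x3 intrinsics, pixels), "k1" (the pictures are not rectified: a ray, as slopes to the right and down, at radius r is drawn at 1 + k1 r^2 times it, then the intrinsics apply), "extrinsics" (4x4, takes a point from world to camera coordinates). Camera axes: x right, y up, looking along -z (the intrinsics and any distortion apply to the point x, -y, -z); pixel columns grow to the right and rows downward; lengths in m; the calibration is good to about 2 mm. A picture is of the moment at which its call begins. calibration takes no time and is no camera call.
A pose or a line that the arm cannot do raises robot.PlanningError and nothing moves.
- workorder.close_job(): hands the job in; it is judged then, once.
Trained networks look in the newest picture that a camera, given by its name, has taken for a name from the list of things; names that differ only in an ending like _2 or _b are one class to them, and where a whole thing is asked for, a point or a joint stands for the part that bears it (a point fixed in the world has none). Each returns a list of dicts, best first, with "p" (0 to 1); they miss things now and then, are a little off and sometimes report something else, mostly with a low value. They report only what shows in the picture. A call takes as long as a camera call. They do not tell look-alikes from the thing itself.
- recognise(label, camera): "rect" ([centre column, centre row, width, height] in pixels, round what is visible of it).
Readings, each from a call of its own:
- robot.current_time_s(): time.
- robot.current_joint_positions(): joint angles.
- robot.current_dq(): joint speeds.
- robot.current_joint_torque(): joint torques, N m.
- robot.current_tool_pos(): TCP position.
- robot.current_eef_rot(): TCP orientation.
- robot.current_contact_force(): force on the tool from outside, world axes, zero at the start.
- robot.current_torque(): the same for the moment, N m.
- robot.current_finger_gap(): opening from 0.0 (shut) to 1.0 (fully open).
- robot.current_gripper_force(): force on a finger pad.
Only numpy, scipy, OpenCV 4.12 (cv2) and the standard library are available. Lean on these libraries where they do the work, as an engineer would, in place of code of your own. Each camera call takes 0.05 s, during which the arm holds its last target. There are 200 camera calls.

## Working session

There is one attempt and no reset: what is moved stays moved. The work goes in short steps, each a Python script; the robot and the scene stay as the last script left them, time stands still between calls to the robot, and variables do not carry over. Pictures are saved under pics/ and viewed, at most 10 in all, crops included, and the job is handed in when it is done.

```bash
ls; mkdir -p pics
cat > h.py <<'E'
import numpy as np, cv2
from station import robot, fingers, vision, workorder, recognise
def proj(name,P):
    c=vision.calibration(name);P=np.atleast_2d(P)
    q=(np.c_[P,np.ones(len(P))]@np.array(c["extrinsics"]).T)[:,:3]
    s=np.c_[q[:,0]/-q[:,2],-q[:,1]/-q[:,2]]
    s=s*(1+c["k1"]*(s**2).sum(1,keepdims=True))
    M=np.array(c["mtx"]);return (np.c_[s,np.ones(len(s))]@M.T)[:,:2]
def unproj(name,uv,z):
    c=vision.calibration(name);M=np.array(c["mtx"]);E=np.array(c["extrinsics"])
    d=(np.linalg.inv(M)@np.r_[uv,1])[:2];s=d.copy()
    for _ in range(20): s=d/(1+c["k1"]*(s@s))
    ray=E[:3,:3].T@np.r_[s[0],-s[1],-1];o=-E[:3,:3].T@E[:3,3]
    return o+ray*(z-o[2])/ray[2]
def snap(name,f,crop=None,scale=1):
    im=vision.grab_frame(name)[:,:,::-1].copy()
    full=im
    if crop: im=im[crop[1]:crop[3],crop[0]:crop[2]]
    cv2.imwrite(f"pics/{f}.png",cv2.resize(im,None,fx=scale,fy=scale,interpolation=cv2.INTER_CUBIC))
    return full
E
python3 - <<'E'
from h import *
for n in("side","top"):
    im=snap(n,n+"0",None,1.5); cv2.imwrite(f"raw_{n}.png",im)
    E=np.array(vision.calibration(n)["extrinsics"]);print(n,-E[:3,:3].T@E[:3,3], E[:3,:3].round(2).tolist())
    for l in("orange_center","rack","bin","white_a_center","blue_a_center","reagent","jar","dishes","flap"):
        print(l,[(np.round(r["rect"]).astype(int).tolist(),round(r["p"],2)) for r in recognise(l,n)])
print(robot.current_time_s())
E
```

```text
pics
side [0.40252023 0.59928624 1.04963576] [[-0.96, -0.28, 0.01], [0.22, -0.73, 0.65], [-0.17, 0.63, 0.76]]
orange_center [([168, 270, 48, 55], 0.87), ([235, 257, 28, 12], 0.74)]
rack [([240, 288, 43, 77], 0.95)]
bin [([308, 118, 63, 68], 0.64), ([288, 170, 72, 94], 0.56)]
white_a_center [([236, 285, 20, 14], 0.87), ([288, 148, 36, 18], 0.55)]
blue_a_center [([290, 171, 73, 91], 0.71), ([234, 271, 27, 14], 0.54)]
reagent [([203, 228, 22, 36], 0.92)]
jar [([234, 178, 17, 21], 0.57)]
dishes [([312, 253, 35, 26], 0.72), ([289, 170, 76, 91], 0.37)]
flap [([287, 147, 34, 22], 0.82), ([307, 101, 29, 11], 0.58)]
top [ 0.33831516 -0.11388901  1.46865743] [[-0.01, -1.0, 0.01], [0.98, -0.01, 0.19], [-0.19, 0.01, 0.98]]
orange_center [([177, 146, 21, 40], 0.93), ([198, 194, 17, 27], 0.87), ([296, 164, 17, 18], 0.59), ([308, 205, 68, 72], 0.51)]
rack [([188, 203, 66, 54], 0.71)]
bin [([384, 210, 69, 71], 0.71), ([193, 203, 61, 51], 0.68), ([310, 205, 68, 73], 0.64)]
white_a_center [([176, 199, 18, 30], 0.84), ([167, 204, 22, 27], 0.7)]
blue_a_center [([186, 199, 18, 24], 0.65), ([311, 204, 65, 66], 0.4)]
reagent [([228, 156, 16, 23], 0.83)]
jar [([296, 164, 17, 18], 0.67)]
dishes [([240, 252, 23, 24], 0.8), ([199, 192, 20, 30], 0.29)]
flap [([391, 207, 18, 29], 0.91), ([312, 201, 30, 34], 0.75)]
1.0
```

Run:
```python
import cv2
a=cv2.imread("raw_side.png")[60:350,130:370];b=cv2.imread("raw_top.png")[110:290,140:440]
cv2.imwrite("pics/s1.png",cv2.resize(a,None,fx=2.05,fy=2.05,interpolation=2) if 0 else cv2.resize(a,(496,600),interpolation=2))
cv2.imwrite("pics/t1.png",cv2.resize(b,(800,480),interpolation=2))
```

```text
(no output)
```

View pics/s1.png

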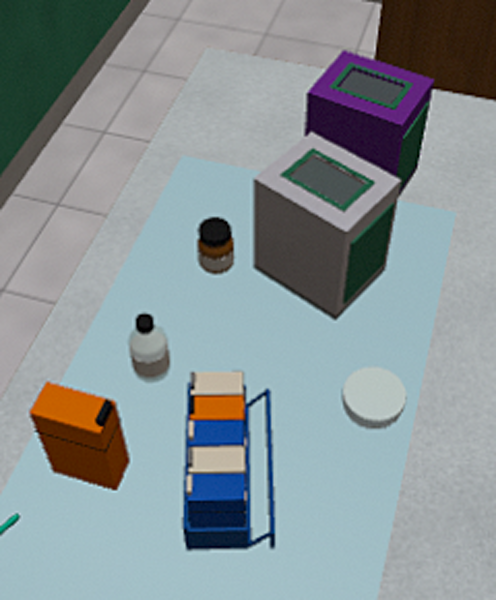

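View pics/t1.png

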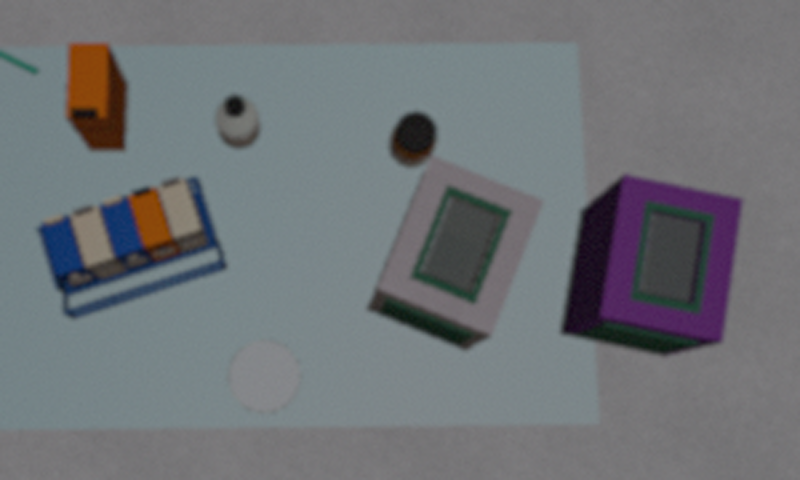

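The top view (crop scale 2.67) shows the row at about yaw +15°. The orange box is second from its −y end, with its tab at (142,190). The white bin's mouth is centred near (462,244), and the big orange box and the purple bin are decoys. Next I fit the poses to image edges.

```bash
cat > fit.py <<'E'
from h import *
from scipy.optimize import minimize
from scipy.ndimage import map_coordinates
G={}
for n in("side","top"):
    im=cv2.GaussianBlur(cv2.imread(f"raw_{n}.png"),(0,0),1.2).astype(float)
    G[n]=np.max(np.hypot(cv2.Sobel(im,-1,1,0),cv2.Sobel(im,-1,0,1)),2)
def T(p,P): 
    c,s=np.cos(p[2]),np.sin(p[2]);P=np.array(P)
    return np.c_[p[0]+c*P[:,0]-s*P[:,1],p[1]+s*P[:,0]+c*P[:,1],P[:,2]]
def rect(x0,x1,y0,y1,z):
    c=[(x0,y0,z),(x1,y0,z),(x1,y1,z),(x0,y1,z)];return [(c[i],c[(i+1)%4]) for i in range(4)]
def samp(edges): return np.vstack([np.linspace(a,b,40) for a,b in edges])
def score(p,S,cams):
    return -sum(map_coordinates(G[n],proj(n,T(p,S))[:,::-1].T,order=1).mean() for n in cams)
def fit(p0,S,cams):
    best=min((np.r_[p0[0]+dx,p0[1]+dy,p0[2]+a] for dx in np.arange(-.02,.021,.004) for dy in np.arange(-.02,.021,.004) for a in np.arange(-.2,.21,.05)),key=lambda p:score(p,S,cams))
    r=minimize(score,best,(S,cams),method="Nelder-Mead",options=dict(initial_simplex=[best,best+[.003,0,0],best+[0,.003,0],best+[0,0,.03]]));return r.x,-r.fun
row=samp(sum([rect(-.035,.035,k*.0375-.018,k*.0375+.018,.119) for k in range(-2,3)],[]))
binS=samp(rect(-.085,.085,-.07,.07,.205)+rect(-.049,.049,-.031,.031,.205))
cr=lambda u,v:np.array([u*300/800+140,v*180/480+110])
if __name__=="__main__":
    r0=np.mean([unproj("top",cr(*q),.119) for q in((40,222),(60,280),(190,180),(208,233))],0)
    b0=np.mean([unproj("top",cr(*q),.205) for q in((449,187),(511,212),(475,300),(413,275))],0)
    print(r0,b0)
    R={}
    for c in(("top",),("side",),("top","side")):
        R["r"],f1=fit([*r0[:2],.27],row,c);R["b"],f2=fit([*b0[:2],-.39],binS,c)
        print(c,R["r"].round(4),round(f1),R["b"].round(4),round(f2))
    np.savez("pose.npz",**R)
    for n,(x0,y0,x1,y1) in(("top",(140,110,380,290)),("side",(210,110,350,350))):
        im=cv2.resize(cv2.imread(f"raw_{n}.png")[y0:y1,x0:x1],None,fx=2.4,fy=2.4,interpolation=2)
        for k,S in(("r",row),("b",binS)):
            for u,v in proj(n,T(R[k],S)): cv2.circle(im,(int((u-x0+.5)*2.4),int((v-y0+.5)*2.4)),0,(0,255,255),-1)
        cv2.imwrite(f"ov_{n}.png",im)
    a,b=cv2.imread("ov_top.png"),cv2.imread("ov_side.png")
    o=np.zeros((576,800,3),np.uint8);o[:432,:576]=a;b=cv2.resize(b,None,fx=.66,fy=.66) if b.shape[1]>224 else b
    o[:b.shape[0],576:576+b.shape[1]]=b[:,:224];cv2.imwrite("pics/ov.png",o)
    # orange slot check
    for n in G:
        im=cv2.imread(f"raw_{n}.png")
        for k in range(-2,3): 
            u=proj(n,T(R["r"],[(0,k*.0375,.119)]))[0].round().astype(int);print(n,k,im[u[1],u[0]],end=" ")
    print(robot.tip_reach)
E
python3 fit.py
```

```text
[0.59929343 0.09911308 0.119     ] [ 0.56243629 -0.30200748  0.205     ]
('top',) [0.6024 0.1057 0.3391] 166 [ 0.5597 -0.2897 -0.3589] 68Traceback (most recent call last):
  File "fit.py", line 28, in <module>
    R["r"],f1=fit([*r0[:2],.27],row,c);R["b"],f2=fit([*b0[:2],-.39],binS,c)
              ~~~^^^^^^^^^^^^^^^^^^^^^
  File "fit.py", line 17, in fit
    best=min((np.r_[p0[0]+dx,p0[1]+dy,p0[2]+a] for dx in np.arange(-.02,.021,.004) for dy in np.arange(-.02,.021,.004) for a in np.arange(-.2,.21,.05)),key=lambda p:score(p,S,cams))
  File "fit.py", line 17, in <lambda>
    best=min((np.r_[p0[0]+dx,p0[1]+dy,p0[2]+a] for dx in np.arange(-.02,.021,.004) for dy in np.arange(-.02,.021,.004) for a in np.arange(-.2,.21,.05)),key=lambda p:score(p,S,cams))
                                                                                                                                                                     ~~~~~^^^^^^^^^^
  File "fit.py", line 15, in score
    return -sum(map_coordinates(G[n],proj(n,T(p,S))[:,::-1].T,order=1).mean() for n in cams)
            ~~~^^^^^^^^^^^^^^^^^^^^^^^^^^^^^^^^^^^^^^^^^^^^^^^^^^^^^^^^^^^^^^^^^^^^^^^^^^^^^
  File "fit.py", line 15, in <genexpr>
    return -sum(map_coordinates(G[n],proj(n,T(p,S))[:,::-1].T,order=1).mean() for n in cams)
                                     ~~~~^^^^^^^^^^
  File "h.py", line 4, in proj
    c=vision.calibration(name);P=np.atleast_2d(P)
ValueError: time passes only in moves, steps and waits
```

```bash
sed -i 's/vision.calibration(name)/cal(name)/; ' h.py; sed -i '2a import functools\n@functools.cache\ndef cal(n): return vision.calibration(n)' h.py; python3 fit.py
```

```text
[0.59929343 0.09911308 0.119     ] [ 0.56243629 -0.30200748  0.205     ]
('top',) [0.6024 0.1057 0.3391] 166 [ 0.5597 -0.2897 -0.3589] 68
('side',) [0.5975 0.105  0.3303] 286 [ 0.5517 -0.2957 -0.4148] 146
('top', 'side') [0.6047 0.107  0.3067] 426 [ 0.5542 -0.2959 -0.4275] 199
side -2 [161 179 192] side -1 [  0  96 200] side 0 [154  71  11] side 1 [162 181 191] side 2 [156  73  19] top -2 [115 129 136] top -1 [ 10  73 138] top 0 [106  55  21] top 1 [114 127 137] top 2 [106  51  16] 0.017
```

View pics/ov.png

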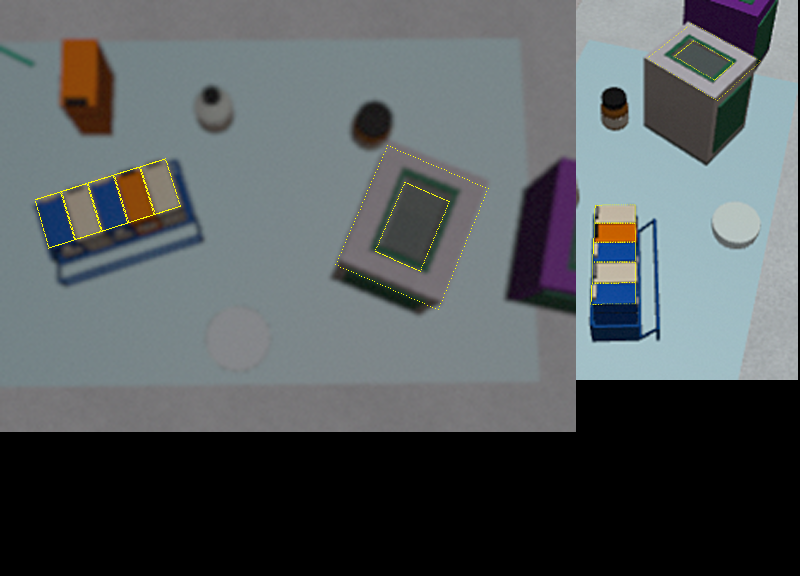

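Run:
```python
from fit import *
p=np.load("pose.npz")["b"];print(p)
for n in G:
    im=cv2.imread(f"raw_{n}.png").astype(int)
    m=((im[:,:,1]-im[:,:,2]>22)&(im[:,:,1]-im[:,:,0]>8)).astype(np.uint8)
    # restrict to bin top
    roi=np.zeros_like(m);cv2.fillPoly(roi,[proj(n,T(p,[(sx*.072,sy*.056,.205) for sx,sy in((1,1),(1,-1),(-1,-1),(-1,1))])).astype(np.int32)],1)
    m&=roi
    h=cv2.convexHull(np.argwhere(m)[:,::-1].astype(np.float32))
    box=cv2.boxPoints(cv2.minAreaRect(h))
    approx=cv2.approxPolyN(h,4)[0] if hasattr(cv2,"approxPolyN") else box
    for nm,b in(("min",box),("poly",approx)):
        W=np.array([unproj(n,q,.205)[:2] for q in b]);
        e=np.roll(W,-1,0)-W;L=np.hypot(*e.T);k=np.argmax(L);print(n,nm,m.sum(),W.mean(0).round(4),L.round(3),np.arctan(e[k,1]/e[k,0]).round(3))
    # grey flap inside
    hull=np.zeros_like(m);cv2.fillConvexPoly(hull,h.astype(np.int32),1)
    inn=cv2.morphologyEx((hull&(1-m)),cv2.MORPH_OPEN,np.ones((3,3)))
    _,lab,st,cen=cv2.connectedComponentsWithStats(inn);k=1+np.argmax(st[1:,4]);print("flap",st[k,4],unproj(n,cen[k],.205).round(4))
```

```text
[ 0.55419289 -0.29590001 -0.42745404]
side min 225 [ 0.5634 -0.3018] [0.087 0.139 0.081 0.133] -0.436
side poly 225 [ 0.5622 -0.3001] [0.115 0.078 0.117 0.079] -0.404
flap 438 [ 0.5616 -0.2992  0.205 ]
top min 112 [ 0.5632 -0.2996] [0.111 0.073 0.111 0.072] -0.402
top poly 112 [ 0.5631 -0.2998] [0.072 0.111 0.073 0.111] -0.408
flap 739 [ 0.5634 -0.299   0.205 ]
```

```bash
cat >> h.py <<'E'
from scipy.spatial.transform import Rotation as Ro
RK=np.array([.602,.106,.315]);BN=np.array([.5628,-.2995,-.405])
def fr(F,p):
    c,s=np.cos(F[2]),np.sin(F[2]);return np.array([F[0]+c*p[0]-s*p[1],F[1]+s*p[0]+c*p[1],p[2]])
def ori(yaw,th=0,flip=1):
    "tool z tilted th from down towards +x of the yaw frame; tool y along its y"
    z=np.array([np.sin(th),0,-np.cos(th)]);y=np.array([0,flip,0]);R=np.c_[np.cross(y,z),y,z]
    return (Ro.from_euler("z",yaw)*Ro.from_matrix(R)).as_euler("xyz",degrees=True).tolist()
E
python3 - <<'E'
from h import *
print(robot.current_eef_rot(),robot.current_finger_gap())
print("bottle",unproj("top",[228,163],.02),"decoy top",[unproj("top",[140+u*.375,110+v*.375],.17).round(3) for u,v in((70,45),(108,45),(68,115),(108,117))],"decoy foot",unproj("top",[140+108*.375,110+150*.375],0), "jar", unproj("top",[296,164],.06))
a=RK[2]
hp=[.070,-.0375,.127]
for nm,F,p,yaws,th in(("hook",RK,hp,(a+np.pi/2,a-np.pi/2),0),("grip",RK,[-.07,-.0375,.10],(a,),.7),("bin",BN,[0,-.004,.33],(BN[2],),0)):
  for y in yaws:
    for f in(1,-1):
        o=ori(y,th,f);print(nm,f,np.round(o),(lambda q:None if q is None else np.round(q))(robot.inverse_kinematics(fr(F,p).tolist(),o)))
E
```

```text
[1.79996072e+02 2.08173698e-03 1.66095232e+02] 1.0013664936346973
bottle [ 0.7361869  -0.02971585  0.02      ] decoy top [array([0.818, 0.163, 0.17 ]), array([0.818, 0.117, 0.17 ]), array([0.729, 0.163, 0.17 ]), array([0.727, 0.114, 0.17 ])] decoy foot [0.73086185 0.14300474 0.        ] jar [ 0.71980168 -0.26824422  0.06      ]
hook 1 [-180.    0.  -72.] [ -41.   52.   64.   74.  -46.   81. -142.]
hook -1 [-180.    0.  108.] [-32.  44.  41.  73. -28.  74.  27.]
hook 1 [180.   0. 108.] [-32.  44.  41.  73. -28.  74.  27.]
hook -1 [-180.    0.  -72.] [ -41.   52.   64.   74.  -46.   81. -142.]
grip 1 [ 180.   40. -162.] [   0.   12.    1.  134.  250.   13. -145.]
grip -1 [180. -40.  18.] [  0.  12.   1. 134. 250.  13.  35.]
bin 1 [180.   0. 157.] [  6.  30.  37.  62. -18.  93. 105.]
bin -1 [180.   0. -23.] [ -5.  38.  64.  63. -34.  97. -64.]
```

Run:
```python
from h import *
o=ori(RK[2]+np.pi/2,0,-1); Y=-.0375
fingers.gripper_to(0.0)
robot.move_to(fr(RK,[.060,Y,.30]).tolist(),o)
robot.line_to(fr(RK,[.060,Y,.127]).tolist(),velocity=.12,f_stop=6)
print(robot.current_time_s(),robot.current_tool_pos(),fr(RK,[.060,Y,.127]),robot.current_finger_gap())
a=snap("side","x")[215:335,190:290];b=snap("top","x")[150:250,140:260]
cv2.imwrite("pics/hk.png",np.hstack([cv2.resize(a,(400,480),interpolation=2),cv2.resize(b,(400,480),interpolation=2)]))
```

```text
5.8417 [0.6713257  0.08888288 0.12800774] [0.6706659  0.08893412 0.127     ] -0.0034459506916996794
```

View pics/hk.png

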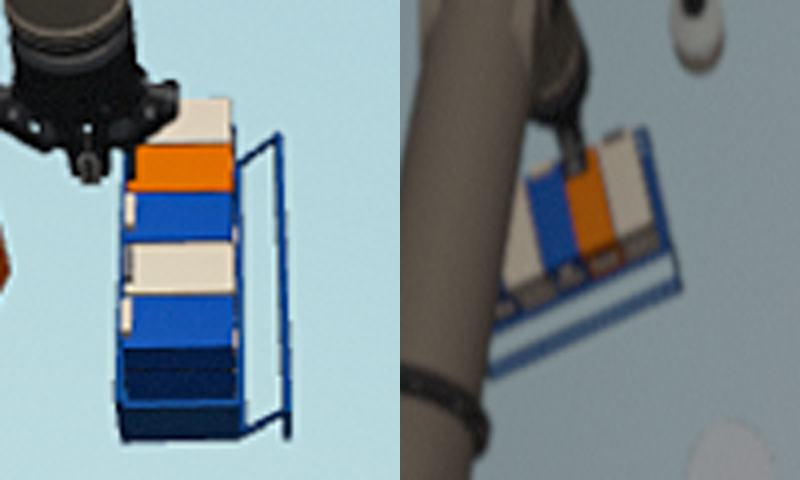

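The side view shows the shut fingertip at (90,165), level with the middle of the orange box and just behind it. I'll push it now.

Run:
```python
from h import *
Y=-.0375
print(robot.current_contact_force())
print(robot.line_to(fr(RK,[-.012,Y,.127]).tolist(),velocity=.06,f_stop=12),robot.current_contact_force(),robot.current_tool_pos())
robot.pause(.3)
a=snap("side","x")[215:335,190:290];b=snap("top","x")[150:250,140:260]
cv2.imwrite("pics/hk2.png",np.hstack([cv2.resize(a,(400,480),interpolation=2),cv2.resize(b,(400,480),interpolation=2)]))
print(robot.current_time_s())
```

```text
[-0.02855751  0.62407859  0.23816083]
False [-0.48128401 -0.5837558   0.33511712] [0.60242281 0.06681646 0.12684654]
7.6917
```

View pics/hk2.png

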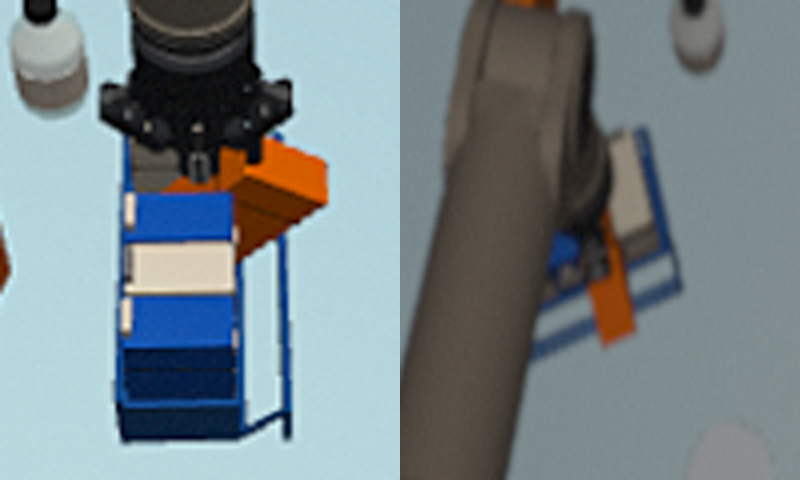

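It has tipped forward onto the rail: the orange box now spans the rail in the top view at (613,330). I'll nudge it a little further, retreat and check IK for the grasp.

Run:
```python
from h import *
Y=-.0375
print(robot.line_to(fr(RK,[-.020,Y,.127]).tolist(),velocity=.06,f_stop=5),robot.current_contact_force())
robot.line_to(fr(RK,[-.005,Y,.127]).tolist(),velocity=.1)
robot.line_to(fr(RK,[-.005,Y,.30]).tolist(),velocity=.2)
print(robot.current_contact_force(),robot.current_time_s())
for th in(.7,.5,.3):
  for f in(1,-1):
    for d in(0,.09):
      p=[-.071-d*np.sin(th),Y,.1015+d*np.cos(th)]
      q=robot.inverse_kinematics(fr(RK,p).tolist(),ori(RK[2],th,f));print(th,f,d,None if q is None else np.round(q))
```

```text
True [1.9306374  0.2742215  1.97441201]
[-0.11037137 -1.05584738  0.39491427] 9.2
0.7 1 0 [   0.   12.    1.  134.  251.   13. -146.]
0.7 1 0.09 [-54.  -9.  56. 138. -34.  12. 143.]
0.7 -1 0 [  0.  12.   1. 134. 251.  13.  34.]
0.7 -1 0.09 [-49.  -7.  51. 137. -41.  12. -31.]
0.5 1 0 [-10.  12.   9. 125. -33.  18. 136.]
0.5 1 0.09 [-46.  -2.  46. 126. -16.  29. 120.]
0.5 -1 0 [-41.  15.  45. 126. -54.  24. -25.]
0.5 -1 0.09 [-52.  -2.  52. 126. -15.  29. -60.]
0.3 1 0 [-22.  16.  21. 115. -19.  34. 120.]
0.3 1 0.09 [-31.   7.  30. 113. -12.  45. 114.]
0.3 -1 0 [-47.  22.  53. 116. -39.  40. -43.]
0.3 -1 0.09 [-57.  10.  61. 113. -20.  47. -58.]
```

Run:
```python
from h import *
Y=-.0375;th=.45;o=ori(RK[2],th,1)
P=lambda d:fr(RK,[-.0734-d*np.sin(th),Y,.1035+d*np.cos(th)]).tolist()
fingers.gripper_to(.72)
robot.move_to(P(.09),o)
print(np.round(robot.current_joint_positions()))
print(robot.line_to(P(0),velocity=.1,f_stop=6),robot.current_tool_pos(),P(0))
q=robot.inverse_kinematics(fr(BN,[0,-.004,.33]).tolist(),ori(BN[2],-.25,1));print(None if q is None else np.round(q))
a=snap("side","x")[215:335,190:310];b=snap("top","x")[150:250,140:260]
cv2.imwrite("pics/gr.png",np.hstack([cv2.resize(a,(400,400),interpolation=2),cv2.resize(b,(400,400),interpolation=2)]))
print(robot.current_time_s())
```

```text
[-41.   0.  41. 122. -14.  34. 118.]
False [0.54421972 0.04742295 0.10393686] [0.5438296634587436, 0.04760460680261695, 0.1035]
[  8.  46.  52.  42. -31. 116. 110.]
12.425
```

View pics/gr.png

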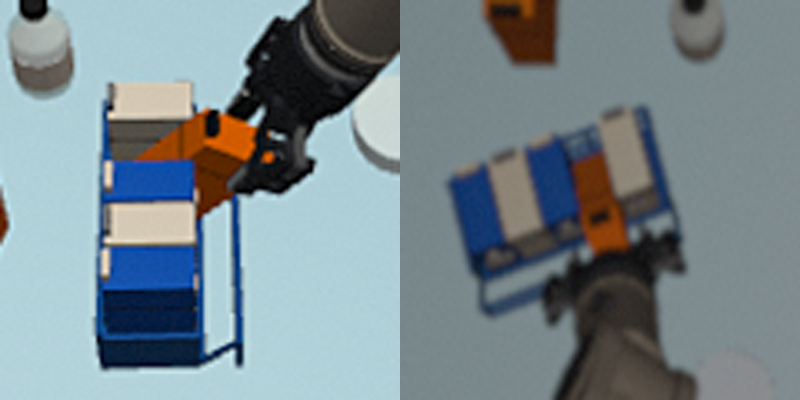

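Run:
```python
from h import *
p=fr(RK,[-.061,-.0375,.139]);print(proj("side",p),"obs 253.6 251.9",proj("top",p),"obs 200 203.8", p, unproj("side",[253.6,251.9],.139),unproj("top",[200,203.8],.139))
p=fr(RK,[.032,.0,.124])
```

```text
[[257.70762478 251.73448351]] obs 253.6 251.9 [[200.39303461 207.76822018]] obs 200 203.8 [0.55561954 0.05144633 0.139     ] [0.5658983  0.05505266 0.139     ] [0.56854854 0.05291471 0.139     ]
```

Run:
```python
from h import *
for u,v in((75,312),(222,266),(148,289)):
    w=unproj("top",[140+u*.375,110+v*.375],.0488)[:2]-RK[:2];c,s=np.cos(RK[2]),np.sin(RK[2]);print("rail in rack",c*w[0]+s*w[1],-s*w[0]+c*w[1])
for u,v in((270,392),(272,545)):
    w=unproj("side",[130+u/2.067,60+v/2.069],.0488)[:2]-RK[:2];print("rail side",c*w[0]+s*w[1],-s*w[0]+c*w[1])
for cx,cy in((40,222),(60,280),(190,180),(208,233)):
    w=unproj("top",[140+cx*.375,110+cy*.375],.119)[:2]-RK[:2];print("corner",c*w[0]+s*w[1],-s*w[0]+c*w[1])
```

```text
rail in rack -0.07192564475381878 0.0919113664880641
rail in rack -0.07492193437178447 -0.10354763045511924
rail in rack -0.07321400387465846 -0.004800154104802903
rail side -0.07214626245720865 -0.10134760423109146
rail side -0.06708491208966957 0.12302995714435203
corner 0.036174154696944585 0.09067564874876564
corner -0.04079978152840116 0.0873948239184872
corner 0.02828675898513526 -0.09998621438600673
corner -0.042489454946797456 -0.1009223333164231
```

Run:
```python
from h import *
im=vision.grab_frame("side")[:,:,::-1];out=[]
def box(th,dx):
    V=[]
    for x in(0,.07):
        for y in(-.018,.018):
            for z in(0,.115):
                V.append(fr(RK,[-.035+dx+x*np.cos(th)-z*np.sin(th),-.0375+y,.004+x*np.sin(th)+z*np.cos(th)]))
    return np.array(V)
for th,dx in((.6,0.),(.7,.011)):
    a=cv2.resize(im[225:315,205:285],(400,450),interpolation=2)
    u=((proj("side",box(th,dx))-[205,225]+.5)*5).astype(int)
    for i in range(8):
        for j in range(i):
            if bin(i^j).count("1")==1: cv2.line(a,tuple(map(int,u[i])),tuple(map(int,u[j])),(0,255,255),1)
    out.append(a)
cv2.imwrite("pics/lean.png",np.hstack(out))
```

```text
(no output)
```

View pics/lean.png

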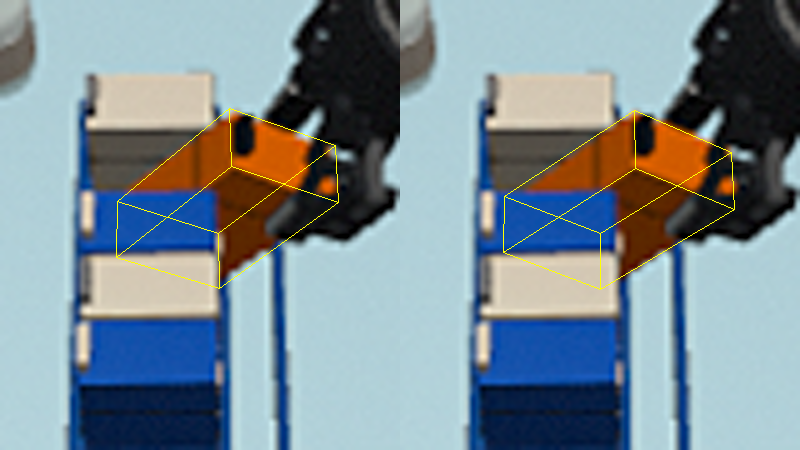

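The right-hand overlay (0.7 rad, 11 mm to the rear) fits the picture: top face corners at (635,112) and (733,152). So I shift the grasp 8 mm rearwards, grip and lift.

Run:
```python
from h import *
Y=-.0375;th=.45
P=[-.0734+.008,Y,.1035]
print(robot.line_to(fr(RK,P).tolist(),velocity=.05,f_stop=6))
fingers.gripper_to(0,force=60)
print(robot.current_finger_gap(),robot.current_gripper_force(),robot.current_contact_force())
robot.line_to(fr(RK,[P[0],Y,.27]).tolist(),velocity=.1)
print(robot.current_finger_gap(),robot.current_contact_force())
robot.line_to(fr(RK,[P[0]-.02,Y,.34]).tolist(),velocity=.15)
print(np.round(robot.current_joint_positions()))
q=robot.inverse_kinematics(fr(BN,[0,-.004,.34]).tolist(),ori(BN[2],-.23,1));print(None if q is None else np.round(q))
q=robot.inverse_kinematics(fr(BN,[0,-.004,.25]).tolist(),ori(BN[2],-.23,1));print(None if q is None else np.round(q))
vision.grab_frame("side");vision.grab_frame("top")
print(robot.current_time_s())
```

```text
False
0.40821818880054556 59.88012671470642 [-1.48999905  0.6825577   0.52998077]
0.4141471987782327 [ 1.08322035 -0.41343482 -3.21675196]
[-47.  -6.  41. 104.  -2.  56. 104.]
[  7.  46.  56.  42. -33. 116. 111.]
[ -0.  51.  68.  56. -41. 108. 119.]
15.675
```

Run:
```python
from h import *
o=ori(BN[2]+np.pi,-.24,1)
up=fr(BN,[.003,-.004,.35]).tolist()
for z in(.35,.24): 
    q=robot.inverse_kinematics([*up[:2],z],o);print(None if q is None else np.round(q))
robot.move_to(up,o)
print(robot.current_time_s(),robot.current_tool_pos(),robot.current_finger_gap(),np.round(robot.current_joint_positions()))
a=snap("side","x")[75:225,220:370];b=snap("top","x")[120:270,240:390]
out=[]
for n,im,c in(("side",a,(220,75)),("top",b,(240,120))):
    im=cv2.resize(im,(400,400),interpolation=2)
    V=np.array([fr([BN[0],BN[1],BN[2]],[x,-.004+y,z+.35-.1025]) for x in(-.035,.035) for y in(-.018,.018) for z in(0,.115)]+[fr(BN,[x,y,.205]) for x in(-.049,.049) for y in(-.031,.031)])
    u=((proj(n,V)-c+.5)*400/150).astype(int)
    for i in range(8):
        for j in range(i):
            if bin(i^j).count("1")==1: cv2.line(im,tuple(map(int,u[i])),tuple(map(int,u[j])),(0,255,255),1)
    for i,j in((8,9),(9,11),(11,10),(10,8)): cv2.line(im,tuple(map(int,u[i])),tuple(map(int,u[j])),(255,0,255),1)
    out.append(im)
cv2.imwrite("pics/over.png",np.hstack(out))
```

```text
[-14.  26.  65.  76. -29.  79. -65.]
[-16.  30.  65.  89. -35.  67. -60.]
18.1833 [ 0.56430573 -0.30387231  0.34988477] 0.4129575391940764 [-14.  26.  65.  76. -29.  79. -65.]
```

View pics/over.png

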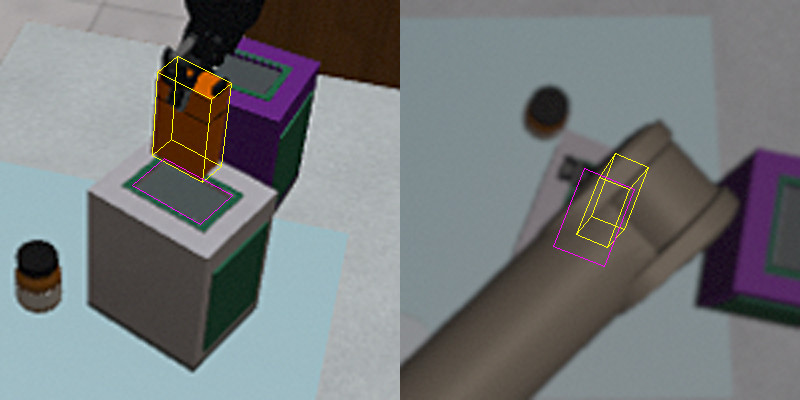

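The box hangs upright over the mouth and matches the predicted wireframe in the side view. I'll lower it through the flap.

Run:
```python
from h import *
p=fr(BN,[.003,-.004,.236]).tolist()
r=robot.line_to(p,velocity=.06,f_stop=9)
print(r,robot.current_tool_pos(),robot.current_contact_force(),robot.current_finger_gap(),robot.current_time_s())
a=snap("side","x")[75:225,220:370]
cv2.imwrite("pics/in.png",cv2.resize(a,(450,450),interpolation=2))
```

```text
False [ 0.56390661 -0.30456994  0.23616085] [-1.01190916 -0.51093013 -3.39050392] 0.41129694640592174 20.3333
```

View pics/in.png

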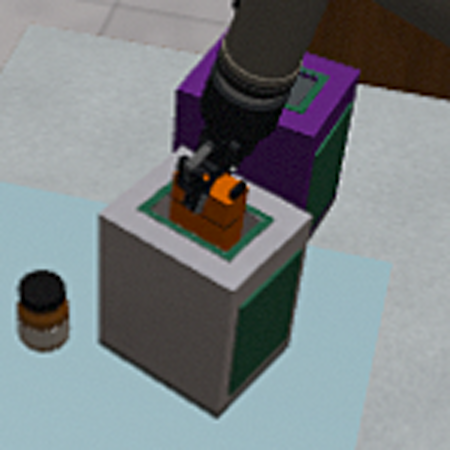

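The box is about 70 mm into the mouth with the flap pushed open and no side load. I'll release it, retreat and check.

Run:
```python
from h import *
robot.pause(.2)
fingers.gripper_to(.7)
robot.pause(.5)
p=robot.current_tool_pos()
robot.line_to([p[0],p[1],.34],velocity=.15)
robot.move_to([.42,-.05,.38],robot.current_eef_rot().tolist() if hasattr(robot.current_eef_rot(),"tolist") else robot.current_eef_rot())
robot.pause(.5)
a=snap("side","x")[75:325,180:370];b=snap("top","x")[120:270,130:390]
cv2.imwrite("pics/end.png",np.hstack([cv2.resize(a,(400,526),interpolation=2),cv2.copyMakeBorder(cv2.resize(b,(400,231),interpolation=2),0,295,0,0,0)]))
print(robot.current_time_s(),robot.current_contact_force())
```

```text
24.0167 [-0.27538942  0.44751733 -0.1361287 ]
```

View pics/end.png

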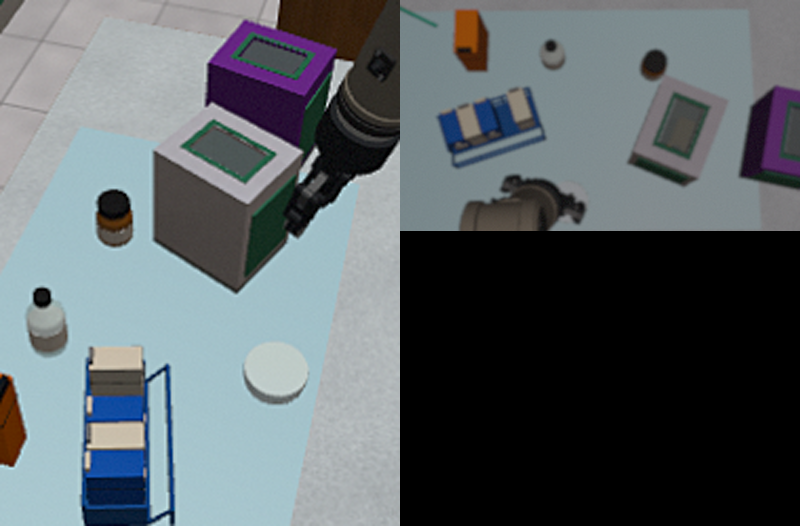

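The flap is shut over the box (side view, 230,150). The other boxes, the bottle, the jar and the dish stand in place, and the arm is clear. I'm handing it in.

```bash
python3 -c "
from h import *
print(workorder.close_job())"
```

```text
the job is handed in; nothing more can be done
None
```

I handed the job in at about 24 s, and no verdict came back; the last pictures show the orange box gone into the white bin with the flap shut and everything else in place, though I let go with its foot about 70 mm into the mouth, so it slid the last 110 mm down the well unheld.

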